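Hold the gauge block in the tile jig's corner

ROBOT

A 6-joint arm with a two-finger parallel gripper is mounted at the origin on the work surface. World frame = base frame: x ahead of the robot, y to its left, z up, the work surface at z = 0. Lengths are in m, angles in rad, forces in N, time in s.
With the tool pointing down it reaches from about 0.375 to 0.9 m from the base axis. Payload 3.1 kg.
Tool frame: the origin (TCP) lies midway between the tips of the shut fingers; the grasp point (between the pads) lies 19 mm behind it (manip.grasp_offset is the distance from the TCP to the grasp point, in m); z points along the fingers, y is the line along which they close (so a half turn about z gives the same grasp; the last joint's range is limited). The gripper opens to 85 mm and grips with 20 to 120 N. Pads are 22 mm wide; open, the fingers measure 114 mm over their backs; the gripper's body (76 mm by 85 mm) begins 54 mm behind the grasp point. The pads swing forward as they close: fully open they stand 13 mm farther back than shut.
Start: joints at [-1.407, 0.527, 1.433, -0, 1.181, -0.178], TCP at [0.21, -0.589, 0.231] pointing down, gripper open.
Joint ranges: [-3.08, 3.08], [-0.75, 2.2], [0.22, 2.44], [-1.43, 4.57], [0, 2.65], [-2.85, 2.85]. Speed limits (rad/s): [2.79, 2.79, 3.14, 3.14, 3.14, 3.14].

INTERFACE

Orientations are given as a unit quaternion [x, y, z, w].
In Python, from station import sensors, cams, order, manip gives the robot as it stands.
- The arm moves only by the tool move_arm, never from a script. Its argument "targets" is a list of rows, each an object of numbers: "dx", "dy", "dz": the shift along the world's x, y, z normalised to -1 to 1, where 1 is 25 mm; "rx", "ry", "rz": the turn, a rotation vector about the world's x, y, z normalised to -1 to 1, where 1 is 30 degrees. A call has exactly 10 rows; each row shifts and turns the commanded pose from where the row before left it; what a row does not reach is not made up. A row lasts 1/8 s, in which the tool goes at most 62.5 mm and 10.7 degrees, less where a joint would pass 70% of its speed; a pose out of reach is approached as far as the arm can. A call with a number of a shift or a turn outside -1 to 1 is refused whole. A call with a gripper value outside its range is refused whole. "claw" is the opening in per cent of the stroke, from 0 (shut) to 100 (fully open), set as the call begins (left out, the last holds). The fingers move at their own pace and stop on an object; "newtons" is the grip in N (left out, the last holds). Time passes only in rows, so rows that do not move let the fingers close, or fill a call up. It gives the time, the measured TCP pose, the force, the opening and the grip force at its end, in the units of the state.
- sensors.sense(): the state, without advancing time (a new reading comes with each control period).
- cams.snapshot(name): name is "scene" or "top" or "wrist"; returns the picture (420x560x3 uint8, red, green, blue); there is no depth.
- cams.camera_model(name): a dict with "fx", "fy", "cx", "cy" (pixels), "distortion" ([k1, k2, p1, p2, k3] as OpenCV has them; the pictures are not rectified), "extrinsics" (4x4, takes a point from world to camera coordinates). Camera axes: x right, y down, z forward; pixel columns grow to the right and rows downward; lengths in m; the calibration is good to about 2 mm. A picture is of the moment at which its call begins: read the wrist's pose just before it. camera_model takes no time and is no camera call; for the wrist camera it gives the pose at the moment of the call.
- order.sign_off(): hands the job in; it is judged then, once.
The state is a dict: "t": time; "q": joint angles; "qd": joint speeds; "tau": joint torques, N m; "tcp_pos": TCP position; "tool_rot": TCP orientation; "force": force on the tool from outside, world axes, zero at the start; "ft_torque": the same for the moment, N m; "finger_gap": opening from 0.0 (shut) to 1.0 (fully open); "gripper_force": force on a finger pad.
Only numpy, scipy, OpenCV 4.12 (cv2) and the standard library are available. Lean on these libraries where they do the work, as an engineer would, in place of code of your own. Each camera call takes 0.05 s, during which the arm holds its last target. There are 200 camera calls.

TASK

Pull the aluminium gauge block straight up out of its wooden parking socket, where a sprung roller holds it, and stand it flat in the corner of the tile jig, its long side flush against the long fence and one end flush against the short fence. Press it firmly against both fences at once and finish while still holding it pressed there, so that I can set the tile stops against it. Leave the vase, the jar and the bowl where they are.

Things in the scene. Friction and masses are not known exactly. Their poses are not given: they have to be found in the camera images.
- block: Gauge block: aluminium, 80 (its x) x 60 (its y) x 40 mm high, with an upright wooden grip rib on top, 60 long (x) x 18 thick (y), from 40 to 76 mm above the underside. The two small ends (+x, -x) are alike, each with a groove 5 mm deep, 6 to 22 mm above the underside. 0.3 to 0.6 kg. Origin: centre of the underside; z up.
- dock: Wooden parking socket, 86 mm wide (y), x from -93 to +53 mm, 30 mm high; pocket 82 (x) x 62 (y) mm, 24 deep, around its origin. The block starts fully down in it, axes parallel. A sprung white roller at the -x end sits in the block's groove: pulling up takes about 10 to 15 N at first, from 20 mm up only the weight. Origin: centre of the pocket, underside; the pocket's floor is 6 mm above.
- jig: The fixed tile jig: plywood base 180 (its x) x 200 (its y) x 12 mm with two upright aluminium fences, 38 mm high above the base's top, which meet at a right angle at the +x +y corner. Rigid. The block rubs on base and fences with friction about 0.5 to 0.7, so a hard push on one fence hinders sliding along it. Origin: centre of the underside; z up.
- long_fence: The long fence, fixed on the jig: 200 mm long along the jig's y, 14 mm thick; the block goes on its -x side, the inner face is 7 mm to the -x side of its origin. Origin: centre of its underside, on the base's top; axes parallel to the jig's.
- short_fence: The short fence, fixed on the jig: 120 mm long along the jig's x, 14 mm thick; the block goes on its -y side, the inner face is 7 mm to the -y side of its origin. Origin: centre of its underside, on the base's top; axes parallel to the jig's.
- corner (a point): The inner corner, where the fences' inner faces meet the base's top: 70 mm along x, 80 mm along y, 12 mm up from the jig's origin; axes parallel to the jig's. With the block home, the centre of its underside lies at x = -30, y = -40, z = 0 mm from here, its x parallel to the jig's y (either way round).
- vase: Bystander: small dark glazed vase, 84 mm across, 86 mm high, standing. Origin: centre of the underside.
- jar: Bystander: glaze jar, 76 mm across, 105 mm high, standing. Origin: centre of the underside.
- bowl: Bystander: white bowl, 110 mm across, 50 mm high. Origin: centre of the underside.
Not all that is in view belongs to the job. What is shaped like the block but green or red is not meant.

How it is judged:
By the outcome, as a careful person would: the job done as asked, in the order asked, and still so for the second after the job is handed in, while the arm keeps its last pose, push and grip.
It also fails if it takes over 61 s, if anything falls off the work surface, if the arm or the gripper's body presses on something with over 40 N, if the wrist force passes 120 N, or if a joint passes its speed limit or range.

## Working session

There is one attempt and no reset: what is moved stays moved. The work goes in short steps, Python scripts to look and compute and a tool call to move; the robot and the scene stay as the last step left them, time stands still between calls to the robot, and variables do not carry over. Pictures are saved under pics/ and viewed, at most 13 in all, crops included, and the job is handed in when it is done.

Besides the shell and the picture viewer there is one more tool, called after "Call:" as a command line: name --argument value ..., lists and objects as JSON in quotes. move_arm: Moves the arm, as the interface text tells. Scaled input: -1 to 1 covers 25 mm each way for a shift and 30 degrees each way for a turn. Its arguments: {"type":"object","properties":{"targets":{"type":"array"},"claw":{"type":"number"},"newtons":{"type":"number"}},"required":["targets"]}

```bash
mkdir -p pics; ls
python3 - <<'E'
from station import sensors,cams,order,manip
import cv2,numpy as np
s=sensors.sense();print(s['t'],s['tcp_pos'],s['tool_rot'],s['force'],s['finger_gap'],manip.grasp_offset)
for n in ('scene','top'):
    im=cams.snapshot(n);np.save(f'pics/{n}.npy',im);cv2.imwrite(f'pics/{n}0.png',im[:,:,::-1])
    m=cams.camera_model(n);print(n,m)
E
```

```text
pics
0.0 [ 0.20940383 -0.58812149  0.23033078] [ 9.85432859e-01  1.70061476e-01  2.00622198e-05 -1.08370933e-03] [ 0.54673695 -0.34230995  0.23050513] 1.001573502955562 0.0187
scene {'fx': 433.62208013575327, 'fy': 433.62208013575327, 'cx': 282.96791174837, 'cy': 212.64928615410102, 'distortion': array([-0.01995114,  0.        ,  0.        ,  0.        ,  0.        ]), 'extrinsics': array([[-0.09534528,  0.99543341, -0.00464801,  0.04517187],
       [ 0.69137644,  0.06286111, -0.71975488, -0.41180951],
       [-0.71617588, -0.07183875, -0.69421272,  1.9002376 ],
       [ 0.        ,  0.        ,  0.        ,  1.        ]])}
top {'fx': 481.19333124039485, 'fy': 481.19333124039485, 'cx': 273.80728399300784, 'cy': 198.6048119918515, 'distortion': array([-0.15633894,  0.        ,  0.        ,  0.        ,  0.        ]), 'extrinsics': array([[-0.02387798, -0.99963756, -0.01243354,  0.00508902],
       [-0.98930693,  0.02541753, -0.14361664,  0.63028563],
       [ 0.14388061,  0.00887131, -0.98955529,  1.46681272],
       [ 0.        ,  0.        ,  0.        ,  1.        ]])}
```

View pics/top0.png

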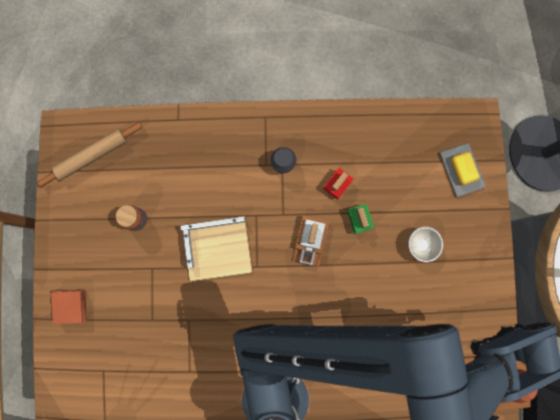

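View pics/scene0.png

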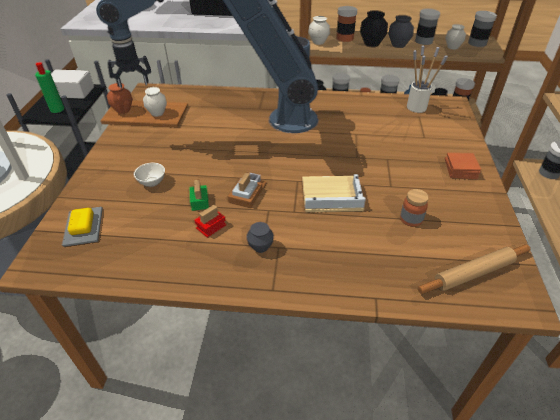

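Top view: the aluminium block with its wooden rib sits in the brown socket at about (312,236). Lookalikes are the red block (338,183) and the green block (361,219), neither of which is meant. The jig is at (217,248), with its long fence at about (187,247) and short fence at about (213,221). The vase is at (283,160), the jar at (130,217) and the bowl at (425,245). I choose the block at (312,236) and check it in a close crop.

```bash
cat > h.py <<'E'
import numpy as np,cv2
from station import sensors,cams,order,manip
def ray(m,uv):
    K=np.array([[m['fx'],0,m['cx']],[0,m['fy'],m['cy']],[0,0,1]])
    p=cv2.undistortPoints(np.array(uv,float).reshape(-1,1,2),K,np.array(m['distortion']))[:,0]
    E=m['extrinsics'];R,t=E[:3,:3],E[:3,3]
    return -R.T@t,np.c_[p,np.ones(len(p))]@R
def onz(m,uv,z):
    c,d=ray(m,uv);return c+d*((z-c[2])/d[:,2])[:,None]
def proj(m,P):
    K=np.array([[m['fx'],0,m['cx']],[0,m['fy'],m['cy']],[0,0,1]]);E=m['extrinsics']
    return cv2.projectPoints(np.array(P,float).reshape(-1,1,3),cv2.Rodrigues(E[:3,:3])[0],E[:3,3],K,np.array(m['distortion']))[0][:,0]
E
python3 - <<'E'
from h import *
im=np.load('pics/top.npy')
a=cv2.resize(im[205:280,282:337],None,fx=7,fy=7,interpolation=cv2.INTER_CUBIC)
b=cv2.resize(im[208:288,174:259],None,fx=4.7,fy=4.7,interpolation=cv2.INTER_CUBIC)
o=np.zeros((530,800,3),np.uint8);o[:a.shape[0],:a.shape[1]]=a;o[:b.shape[0],400:400+b.shape[1]]=b[:,:400]
cv2.imwrite('pics/crop.png',o[:,:,::-1])
m=cams.camera_model('top')
print(onz(m,[(312,236),(187,247),(213,221),(283,160),(130,217),(425,245)],0.04).round(3))
E
```

```text
[[ 0.51  -0.127  0.04 ]
 [ 0.485  0.265  0.04 ]
 [ 0.565  0.183  0.04 ]
 [ 0.755 -0.043  0.04 ]
 [ 0.583  0.45   0.04 ]
 [ 0.471 -0.484  0.04 ]]
```

View pics/crop.png

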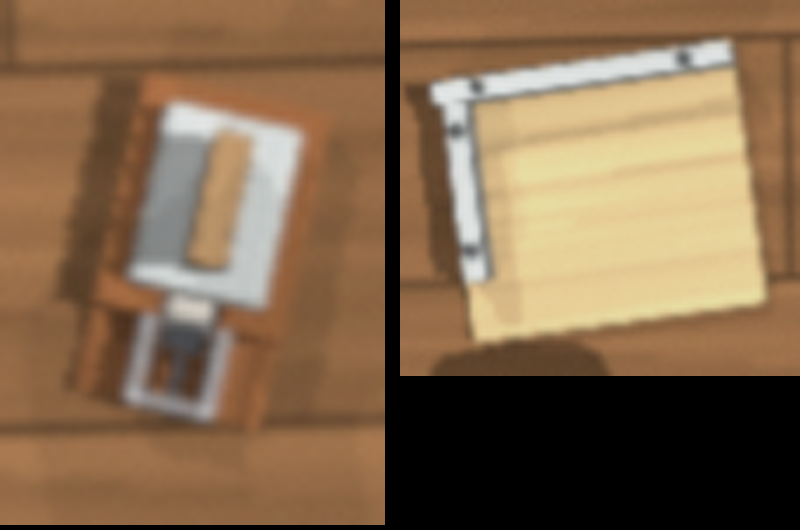

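The crop confirms the choice. The grey block with its wooden rib is in the socket, with the roller at its lower end at about (312,248). The jig's long fence runs along the top of the picture and the short fence down the left, and they meet at about (189,230).

Run:
```python
from h import *
from scipy.spatial.transform import Rotation as R
m=cams.camera_model('top')
A=lambda l:[(282+x/7-.43,205+y/7-.43) for x,y in l]
B=lambda l:[(174+(x-400)/4.7-.4,208+y/4.7-.4) for x,y in l]
P=onz(m,A([(165,102),(303,129),(268,306),(129,279)]),.046);print(P.round(4),P.mean(0).round(4))
ang=lambda v:np.degrees(np.arctan2(v[1],v[0])).round(1)
print('block x',ang(P[0]-P[3]),ang(P[1]-P[2]),np.linalg.norm(P-np.roll(P,1,0),axis=1).round(4))
r=onz(m,A([(220,130),(250,137),(222,268),(188,265)]),.082);print('rib',r.mean(0).round(4))
F=onz(m,B([(470,103),(735,67)]),.050);G=onz(m,B([(468,103),(491,276)]),.050)
print('long',F.round(4),ang(F[0]-F[1]),'short',G.round(4),ang(G[0]-G[1]))
s=sensors.sense();print('tool y',R.from_quat(s['tool_rot']).as_matrix()[:,1].round(3))
c=cams.camera_model('wrist');E=c['extrinsics'];T=np.eye(4);T[:3,:3]=R.from_quat(s['tool_rot']).as_matrix();T[:3,3]=s['tcp_pos']
print('cam in tool',(np.linalg.inv(T)@np.linalg.inv(E)).round(3),c['fx'],c['cx'],c['cy'])
```

```text
[[ 0.5628 -0.1068  0.046 ]
 [ 0.5491 -0.168   0.046 ]
 [ 0.4708 -0.1496  0.046 ]
 [ 0.4844 -0.0883  0.046 ]] [ 0.5168 -0.1282  0.046 ]
block x -13.3 -13.2 [0.0806 0.0627 0.0804 0.0627]
rib [ 0.516  -0.1274  0.082 ]
long [[0.5387 0.2586 0.05  ]
 [0.5587 0.0813 0.05  ]] 96.4 short [[0.5388 0.26   0.05  ]
 [0.4239 0.2451 0.05  ]] 7.4
tool y [ 0.335 -0.942 -0.002]
cam in tool [[-0.    -0.958 -0.288  0.072]
 [ 1.    -0.     0.001  0.001]
 [-0.001 -0.288  0.958 -0.142]
 [ 0.     0.     0.     1.   ]] 336.4644039271276 276.5443360740492 211.84316638885252
```

Call:
move_arm --targets '[{"dx": 0.614, "dy": 0.92, "dz": -0.1, "rz": -0.055}, {"dx": 0.614, "dy": 0.92, "dz": -0.1, "rz": -0.055}, {"dx": 0.614, "dy": 0.92, "dz": -0.1, "rz": -0.055}, {"dx": 0.614, "dy": 0.92, "dz": -0.1, "rz": -0.055}, {"dx": 0.614, "dy": 0.92, "dz": -0.1, "rz": -0.055}, {"dx": 0.614, "dy": 0.92, "dz": -0.1, "rz": -0.055}, {"dx": 0.614, "dy": 0.92, "dz": -0.1, "rz": -0.055}, {"dx": 0.614, "dy": 0.92, "dz": -0.1, "rz": -0.055}, {"dx": 0.614, "dy": 0.92, "dz": -0.1, "rz": -0.055}, {"dx": 0.614, "dy": 0.92, "dz": -0.1, "rz": -0.055}]' --claw 100

```text
schema error: expected keys dx, dy, dz, rx, ry, rz
```

Call:
move_arm --targets '[{"dx": 0.614, "dy": 0.92, "dz": -0.1, "rz": -0.055}, {"dx": 0.614, "dy": 0.92, "dz": -0.1, "rz": -0.055}, {"dx": 0.614, "dy": 0.92, "dz": -0.1, "rz": -0.055}, {"dx": 0.614, "dy": 0.92, "dz": -0.1, "rz": -0.055}, {"dx": 0.614, "dy": 0.92, "dz": -0.1, "rz": -0.055}, {"dx": 0.614, "dy": 0.92, "dz": -0.1, "rz": -0.055}, {"dx": 0.614, "dy": 0.92, "dz": -0.1, "rz": -0.055}, {"dx": 0.614, "dy": 0.92, "dz": -0.1, "rz": -0.055}, {"dx": 0.614, "dy": 0.92, "dz": -0.1, "rz": -0.055}, {"dx": 0.614, "dy": 0.92, "dz": -0.1, "rz": -0.055}]'

```text
schema error: expected keys dx, dy, dz, rx, ry, rz
```

Run:
```python
from h import *
from scipy.spatial.transform import Rotation as R
s=sensors.sense();m=cams.camera_model('wrist');im=cams.snapshot('wrist');np.save('pics/w1.npy',im)
y=R.from_quat(s['tool_rot']).as_matrix()[:,1];print(s['t'],s['tcp_pos'],np.degrees(np.arctan2(y[1],y[0])),s['force'])
import pickle;pickle.dump(m,open('pics/w1.pkl','wb'))
o=im.copy()
cv2.imwrite('pics/w1.png',o[:,:,::-1])
# predicted block corners from the top view
print(proj(m,[(.5628,-.1068,.046),(.5491,-.168,.046),(.4708,-.1496,.046),(.4844,-.0883,.046)]).round())
```

```text
0.1 [ 0.20941064 -0.58819285  0.23043201] -70.41514532839643 [-0.14684208 -0.30612487 -0.75224194]
[[ 136.    3.]
 [  73. -124.]
 [  -9. -140.]
 [  21.  -81.]]
```

View pics/w1.png

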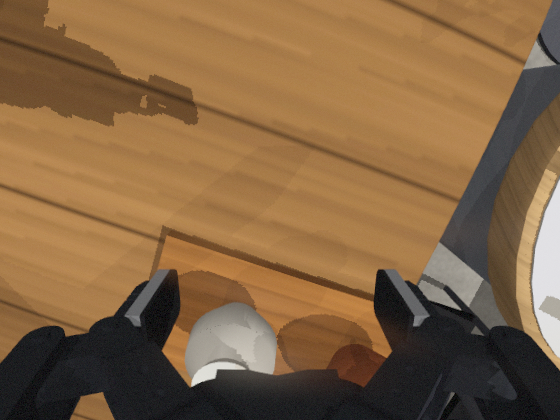

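The moves were refused because every row needs all six keys. The arm is still at the start: the wrist view shows the fingers at about (160,300) and (400,300), above the white and terracotta vases on the tray.

Call:
move_arm --targets '[{"dx": 0.614, "dy": 0.92, "dz": -0.1, "rx": 0, "ry": 0, "rz": -0.055}, {"dx": 0.614, "dy": 0.92, "dz": -0.1, "rx": 0, "ry": 0, "rz": -0.055}, {"dx": 0.614, "dy": 0.92, "dz": -0.1, "rx": 0, "ry": 0, "rz": -0.055}, {"dx": 0.614, "dy": 0.92, "dz": -0.1, "rx": 0, "ry": 0, "rz": -0.055}, {"dx": 0.614, "dy": 0.92, "dz": -0.1, "rx": 0, "ry": 0, "rz": -0.055}, {"dx": 0.614, "dy": 0.92, "dz": -0.1, "rx": 0, "ry": 0, "rz": -0.055}, {"dx": 0.614, "dy": 0.92, "dz": -0.1, "rx": 0, "ry": 0, "rz": -0.055}, {"dx": 0.614, "dy": 0.92, "dz": -0.1, "rx": 0, "ry": 0, "rz": -0.055}, {"dx": 0.614, "dy": 0.92, "dz": -0.1, "rx": 0, "ry": 0, "rz": -0.055}, {"dx": 0.614, "dy": 0.92, "dz": -0.1, "rx": 0, "ry": 0, "rz": -0.055}]' --claw 100

```text
t: 1.4
tcp_pos: [0.3634, -0.3579, 0.2061]
tool_rot: [1.0, 0.026, -0.0, -0.0]
force: [0.2, -1.0, 0.6]
finger_gap: 1.001
gripper_force: 0.0
```

Call:
move_arm --targets '[{"dx": 0.614, "dy": 0.92, "dz": -0.1, "rx": 0, "ry": 0, "rz": -0.055}, {"dx": 0.614, "dy": 0.92, "dz": -0.1, "rx": 0, "ry": 0, "rz": -0.055}, {"dx": 0.614, "dy": 0.92, "dz": -0.1, "rx": 0, "ry": 0, "rz": -0.055}, {"dx": 0.614, "dy": 0.92, "dz": -0.1, "rx": 0, "ry": 0, "rz": -0.055}, {"dx": 0.614, "dy": 0.92, "dz": -0.1, "rx": 0, "ry": 0, "rz": -0.055}, {"dx": 0.614, "dy": 0.92, "dz": -0.1, "rx": 0, "ry": 0, "rz": -0.055}, {"dx": 0.614, "dy": 0.92, "dz": -0.1, "rx": 0, "ry": 0, "rz": -0.055}, {"dx": 0.614, "dy": 0.92, "dz": -0.1, "rx": 0, "ry": 0, "rz": -0.055}, {"dx": 0.614, "dy": 0.92, "dz": -0.1, "rx": 0, "ry": 0, "rz": -0.055}, {"dx": 0.614, "dy": 0.92, "dz": -0.1, "rx": 0, "ry": 0, "rz": -0.055}]'

```text
t: 2.65
tcp_pos: [0.5168, -0.1279, 0.1811]
tool_rot: [0.993, -0.117, -0.0, -0.0]
force: [0.3, -0.1, 0.2]
finger_gap: 0.996
gripper_force: 0.0
```

```bash
cat > w.py <<'E'
from h import *
import sys,pickle
from scipy.spatial.transform import Rotation as R
def st():
    s=sensors.sense();y=R.from_quat(s['tool_rot']).as_matrix();print('t',round(s['t'],2),'tcp',np.round(s['tcp_pos'],4),'yaw',np.degrees(np.arctan2(y[1,1],y[0,1])).round(2),'z',y[:,2].round(4),'F',np.round(s['force'],1),'M',np.round(s['ft_torque'],2),'gap',round(s['finger_gap'],3),'grip',round(s['gripper_force'],1),'q6',round(s['q'][5],2))
    return s
def look(n,name='wrist'):
    s=st();m=cams.camera_model(name);im=cams.snapshot(name);np.save(f'pics/{n}.npy',im);pickle.dump(m,open(f'pics/{n}.pkl','wb'));cv2.imwrite(f'pics/{n}.png',im[:,:,::-1]);return m,im
E
python3 - <<'E'
from w import *
m,im=look('w2')
print(proj(m,[(.5628,-.1068,.046),(.5491,-.168,.046),(.4708,-.1496,.046),(.4844,-.0883,.046)]).round())
E
```

```text
t 2.65 tcp [ 0.5168 -0.1279  0.1811] yaw -103.47 z [-4.e-04  2.e-04 -1.e+00] F [ 0.3 -0.1  0.2] M [-0.01  0.   -0.03] gap 0.996 grip 0.0 q6 1.35
[[237. 153.]
 [313. 152.]
 [311. 243.]
 [240. 244.]]
```

View pics/w2.png

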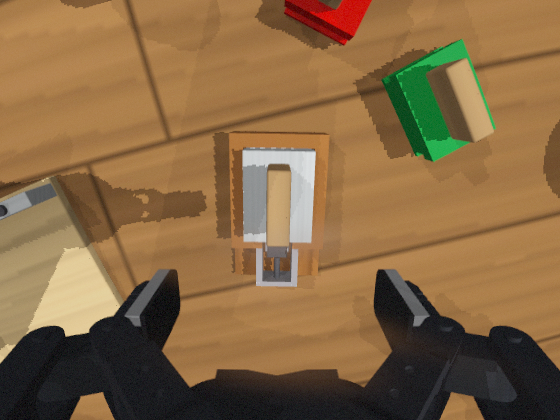

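The wrist view shows the block's top face with corners at about (243,149), (316,152), (314,242) and (243,241), and the rib on it at (278,205). The green and red blocks are well clear, at upper right.

Run:
```python
from w import *
m=pickle.load(open('pics/w2.pkl','rb'));im=np.load('pics/w2.npy')
hsv=cv2.cvtColor(im,cv2.COLOR_RGB2HSV)
roi=np.zeros(im.shape[:2],np.uint8);roi[140:243,232:325]=1
g=((hsv[...,1]<60)&(hsv[...,2]>90)&(roi>0)).astype(np.uint8)
c=max(cv2.findContours(g,0,2)[0],key=cv2.contourArea);h=cv2.convexHull(c)
r=cv2.minAreaRect(h);b=cv2.boxPoints(r);print(b.round(1))
P=onz(m,b,.046);print(P.round(4),P.mean(0).round(4))
for i in range(4):
    v=P[(i+1)%4]-P[i];print(np.linalg.norm(v).round(4),np.degrees(np.arctan2(v[1],v[0])).round(1))
# rib top by its light wood colour inside the block
w=((hsv[...,0]>8)&(hsv[...,0]<25)&(hsv[...,1]>70)).astype(np.uint8);w[:150]=0;w[238:]=0;w[:,:252]=0;w[:,306:]=0
c=max(cv2.findContours(w,0,2)[0],key=cv2.contourArea);x=cv2.boxPoints(cv2.minAreaRect(c));print(x.round(1))
for rr in (170,180,190,200,210):
    q=np.where(w[rr])[0];print(rr,q.min(),q.max())
```

```text
[[242. 147.]
 [315. 147.]
 [315. 242.]
 [242. 242.]]
[[ 0.5667 -0.1122  0.046 ]
 [ 0.5528 -0.1702  0.046 ]
 [ 0.4712 -0.1534  0.046 ]
 [ 0.4863 -0.0905  0.046 ]] [ 0.5193 -0.1316  0.046 ]
0.0596 -103.5
0.0833 168.4
0.0647 76.5
0.0832 -15.1
[[267. 164.]
 [290. 164.]
 [290. 237.]
 [267. 237.]]
170 267 289
180 267 290
190 267 290
200 267 289
210 267 289
```

Call:
move_arm --targets '[{"dx": 0, "dy": -0.1, "dz": -0.655, "rx": 0, "ry": 0, "rz": 0}, {"dx": 0, "dy": 0, "dz": -0.655, "rx": 0, "ry": 0, "rz": 0}, {"dx": 0, "dy": 0, "dz": -0.655, "rx": 0, "ry": 0, "rz": 0}, {"dx": 0, "dy": 0, "dz": -0.655, "rx": 0, "ry": 0, "rz": 0}, {"dx": 0, "dy": 0, "dz": -0.655, "rx": 0, "ry": 0, "rz": 0}, {"dx": 0, "dy": 0, "dz": -0.655, "rx": 0, "ry": 0, "rz": 0}, {"dx": 0, "dy": 0, "dz": -0.655, "rx": 0, "ry": 0, "rz": 0}, {"dx": 0, "dy": 0, "dz": -0.655, "rx": 0, "ry": 0, "rz": 0}, {"dx": 0, "dy": 0, "dz": 0, "rx": 0, "ry": 0, "rz": 0}, {"dx": 0, "dy": 0, "dz": 0, "rx": 0, "ry": 0, "rz": 0}]'

```text
t: 3.95
tcp_pos: [0.5167, -0.1314, 0.0504]
tool_rot: [0.993, -0.117, 0.0, 0.0]
force: [-0.3, -0.3, -0.6]
finger_gap: 0.999
gripper_force: 0.0
```

Call:
move_arm --targets '[{"dx": 0, "dy": 0, "dz": 0, "rx": 0, "ry": 0, "rz": 0}, {"dx": 0, "dy": 0, "dz": 0, "rx": 0, "ry": 0, "rz": 0}, {"dx": 0, "dy": 0, "dz": 0, "rx": 0, "ry": 0, "rz": 0}, {"dx": 0, "dy": 0, "dz": 0, "rx": 0, "ry": 0, "rz": 0}, {"dx": 0, "dy": 0, "dz": 0, "rx": 0, "ry": 0, "rz": 0}, {"dx": 0, "dy": 0, "dz": 0, "rx": 0, "ry": 0, "rz": 0}, {"dx": 0, "dy": 0, "dz": 0, "rx": 0, "ry": 0, "rz": 0}, {"dx": 0, "dy": 0, "dz": 0, "rx": 0, "ry": 0, "rz": 0}, {"dx": 0, "dy": 0, "dz": 0, "rx": 0, "ry": 0, "rz": 0}, {"dx": 0, "dy": 0, "dz": 0, "rx": 0, "ry": 0, "rz": 0}]' --claw 0 --newtons 90

```text
t: 5.2
tcp_pos: [0.5168, -0.1302, 0.0506]
tool_rot: [0.993, -0.118, 0.0, -0.001]
force: [1.5, 5.0, 3.5]
finger_gap: 0.2
gripper_force: 87.9
```

```bash
python3 -c "
from w import *
st()"
```

```text
t 5.2 tcp [ 0.5168 -0.1302  0.0506] yaw -103.51 z [ 7.0e-04  1.6e-03 -1.0e+00] F [1.5 5.  3.5] M [ 0.87 -0.24 -0.23] gap 0.2 grip 87.9 q6 1.35
```

Call:
move_arm --targets '[{"dx": 0, "dy": 0, "dz": 0.12, "rx": 0, "ry": 0, "rz": 0}, {"dx": 0, "dy": 0, "dz": 0.12, "rx": 0, "ry": 0, "rz": 0}, {"dx": 0, "dy": 0, "dz": 0.12, "rx": 0, "ry": 0, "rz": 0}, {"dx": 0, "dy": 0, "dz": 0.12, "rx": 0, "ry": 0, "rz": 0}, {"dx": 0, "dy": 0, "dz": 0.12, "rx": 0, "ry": 0, "rz": 0}, {"dx": 0, "dy": 0, "dz": 0.12, "rx": 0, "ry": 0, "rz": 0}, {"dx": 0, "dy": 0, "dz": 0.12, "rx": 0, "ry": 0, "rz": 0}, {"dx": 0, "dy": 0, "dz": 0.12, "rx": 0, "ry": 0, "rz": 0}, {"dx": 0, "dy": 0, "dz": 0.12, "rx": 0, "ry": 0, "rz": 0}, {"dx": 0, "dy": 0, "dz": 0.12, "rx": 0, "ry": 0, "rz": 0}]'

```text
t: 6.45
tcp_pos: [0.5164, -0.1321, 0.0806]
tool_rot: [0.993, -0.116, -0.0, 0.001]
force: [0.7, 0.1, -3.8]
finger_gap: 0.197
gripper_force: 90.0
```

Call:
move_arm --targets '[{"dx": 0, "dy": 0, "dz": 0.4, "rx": 0, "ry": 0, "rz": 0}, {"dx": 0, "dy": 0, "dz": 0.4, "rx": 0, "ry": 0, "rz": 0}, {"dx": 0, "dy": 0, "dz": 0.4, "rx": 0, "ry": 0, "rz": 0}, {"dx": 0, "dy": 0, "dz": 0.4, "rx": 0, "ry": 0, "rz": 0}, {"dx": 0, "dy": 0, "dz": 0.4, "rx": 0, "ry": 0, "rz": 0}, {"dx": 0, "dy": 0, "dz": 0.4, "rx": 0, "ry": 0, "rz": 0}, {"dx": 0, "dy": 0, "dz": 0.4, "rx": 0, "ry": 0, "rz": 0}, {"dx": 0, "dy": 0, "dz": 0.4, "rx": 0, "ry": 0, "rz": 0}, {"dx": 0, "dy": 0, "dz": 0, "rx": 0, "ry": 0, "rz": 0}, {"dx": 0, "dy": 0, "dz": 0, "rx": 0, "ry": 0, "rz": 0}]'

```text
t: 7.7
tcp_pos: [0.5163, -0.1312, 0.1602]
tool_rot: [0.993, -0.117, -0.0, -0.0]
force: [-0.9, 0.4, -4.1]
finger_gap: 0.197
gripper_force: 90.0
```

```bash
python3 -c "
from w import *
m,im=look('w3');m2,t=look('t3','top')
a=cv2.resize(t[160:290,170:350],(560,404),interpolation=2);a=a[:404]
o=np.zeros((410,800,3),np.uint8);o[:404,:500]=a[:,:500];b=cv2.resize(im,(300,225));o[:225,500:]=b;cv2.imwrite('pics/c3.png',o[:,:,::-1])"
```

```text
t 7.7 tcp [ 0.5163 -0.1312  0.1602] yaw -103.42 z [-5.e-04  2.e-04 -1.e+00] F [-0.9  0.4 -4.1] M [ 0.04  0.03 -0.04] gap 0.197 grip 90.0 q6 1.35
t 7.75 tcp [ 0.5162 -0.1312  0.16  ] yaw -103.42 z [-9.e-04  5.e-04 -1.e+00] F [-0.6  0.3 -3.6] M [-0.01  0.   -0.01] gap 0.198 grip 90.0 q6 1.35
```

View pics/c3.png

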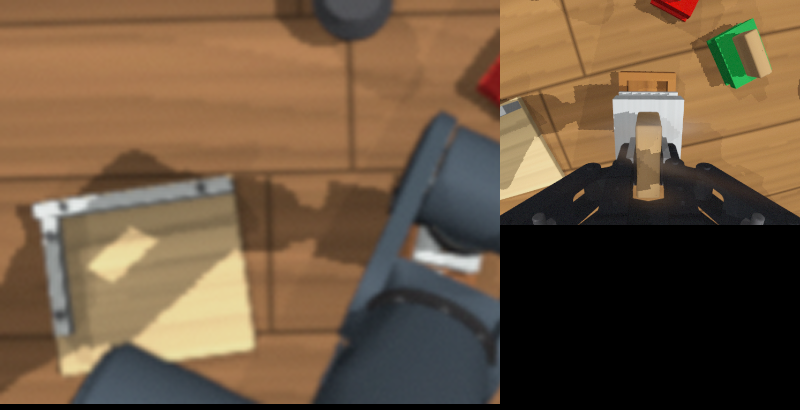

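The block is out and held square: in the wrist inset it is at (648,130) with the empty socket behind it. The jig is clear. I now carry the block to hover near the corner while turning it +110°.

Call:
move_arm --targets '[{"dx": -0.02, "dy": 0.592, "dz": 0, "rx": 0, "ry": 0, "rz": 0.184}, {"dx": -0.02, "dy": 0.592, "dz": 0, "rx": 0, "ry": 0, "rz": 0.184}, {"dx": -0.02, "dy": 0.592, "dz": 0, "rx": 0, "ry": 0, "rz": 0.184}, {"dx": -0.02, "dy": 0.592, "dz": 0, "rx": 0, "ry": 0, "rz": 0.184}, {"dx": -0.02, "dy": 0.592, "dz": 0, "rx": 0, "ry": 0, "rz": 0.184}, {"dx": -0.02, "dy": 0.592, "dz": 0, "rx": 0, "ry": 0, "rz": 0.184}, {"dx": -0.02, "dy": 0.592, "dz": 0, "rx": 0, "ry": 0, "rz": 0.184}, {"dx": -0.02, "dy": 0.592, "dz": 0, "rx": 0, "ry": 0, "rz": 0.184}, {"dx": -0.02, "dy": 0.592, "dz": 0, "rx": 0, "ry": 0, "rz": 0.184}, {"dx": -0.02, "dy": 0.592, "dz": 0, "rx": 0, "ry": 0, "rz": 0.184}]'

```text
t: 9.05
tcp_pos: [0.5112, 0.0172, 0.1599]
tool_rot: [0.934, 0.358, -0.0, -0.0]
force: [0.1, -0.6, -3.7]
finger_gap: 0.196
gripper_force: 90.0
```

Call:
move_arm --targets '[{"dx": -0.02, "dy": 0.592, "dz": 0, "rx": 0, "ry": 0, "rz": 0.184}, {"dx": -0.02, "dy": 0.592, "dz": 0, "rx": 0, "ry": 0, "rz": 0.184}, {"dx": -0.02, "dy": 0.592, "dz": 0, "rx": 0, "ry": 0, "rz": 0.184}, {"dx": -0.02, "dy": 0.592, "dz": 0, "rx": 0, "ry": 0, "rz": 0.184}, {"dx": -0.02, "dy": 0.592, "dz": 0, "rx": 0, "ry": 0, "rz": 0.184}, {"dx": -0.02, "dy": 0.592, "dz": 0, "rx": 0, "ry": 0, "rz": 0.184}, {"dx": -0.02, "dy": 0.592, "dz": 0, "rx": 0, "ry": 0, "rz": 0.184}, {"dx": -0.02, "dy": 0.592, "dz": 0, "rx": 0, "ry": 0, "rz": 0.184}, {"dx": -0.02, "dy": 0.592, "dz": 0, "rx": 0, "ry": 0, "rz": 0.184}, {"dx": 0, "dy": 0, "dz": 0, "rx": 0, "ry": 0, "rz": 0.184}]'

```text
t: 10.3
tcp_pos: [0.5066, 0.1509, 0.1598]
tool_rot: [0.661, 0.75, -0.0, -0.0]
force: [-0.3, -0.4, -3.2]
finger_gap: 0.196
gripper_force: 90.0
```

```bash
python3 -c "
from w import *
m,im=look('w4')"
```

```text
t 10.3 tcp [0.5066 0.1509 0.1598] yaw 7.25 z [-1.e-03  2.e-04 -1.e+00] F [-0.3 -0.4 -3.2] M [-0.01 -0.01  0.05] gap 0.196 grip 90.0 q6 -0.05
```

View pics/w4.png

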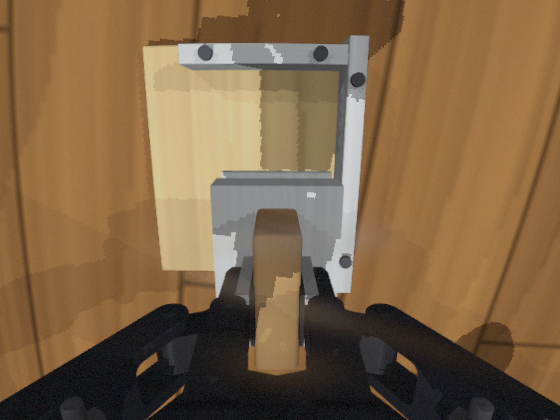

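The wrist view shows the jig's short fence along the top, with its inner top edge at row ~66, and the long fence at the right, at columns ~346 to 365. The corner is at about (346,66). The held block's top face spans columns 212–343 from row 180 down. I extract the edge lines next.

Run:
```python
from w import *
im=cv2.cvtColor(np.load('pics/w4.npy'),cv2.COLOR_RGB2GRAY).astype(int)
for r in (90,120,150,165): print(r,list(zip(range(328,372,1),im[r,328:372])))
for c in (200,230,250,290,325): print(c,list(zip(range(38,76),im[38:76,c])))
for r in (195,215,230): print(r,[(i,int(v)) for i,v in enumerate(im[r,205:222],205)],[(i,int(v)) for i,v in enumerate(im[r,335:362],335)])
```

```text
90 [(328, np.int64(108)), (329, np.int64(107)), (330, np.int64(107)), (331, np.int64(109)), (332, np.int64(108)), (333, np.int64(106)), (334, np.int64(106)), (335, np.int64(104)), (336, np.int64(103)), (337, np.int64(106)), (338, np.int64(81)), (339, np.int64(73)), (340, np.int64(86)), (341, np.int64(102)), (342, np.int64(102)), (343, np.int64(99)), (344, np.int64(99)), (345, np.int64(86)), (346, np.int64(80)), (347, np.int64(119)), (348, np.int64(148)), (349, np.int64(148)), (350, np.int64(152)), (351, np.int64(154)), (352, np.int64(155)), (353, np.int64(151)), (354, np.int64(150)), (355, np.int64(149)), (356, np.int64(149)), (357, np.int64(150)), (358, np.int64(147)), (359, np.int64(136)), (360, np.int64(139)), (361, np.int64(139)), (362, np.int64(143)), (363, np.int64(141)), (364, np.int64(141)), (365, np.int64(133)), (366, np.int64(112)), (367, np.int64(112)), (368, np.int64(110)), (369, np.int64(109)), (370, np.int64(108)), (371, np.int64(106))]
120 [(328, np.int64(118)), (329, np.int64(118)), (330, np.int64(115)), (331, np.int64(118)), (332, np.int64(118)), (333, np.int64(116))
[... 7595 characters left out ...]
194), (348, 194), (349, 193), (350, 191), (351, 191), (352, 190), (353, 191), (354, 191), (355, 189), (356, 169), (357, 86), (358, 83), (359, 78), (360, 82), (361, 91)]
230 [(205, 177), (206, 180), (207, 179), (208, 180), (209, 181), (210, 180), (211, 179), (212, 145), (213, 124), (214, 125), (215, 124), (216, 126), (217, 127), (218, 126), (219, 125), (220, 127), (221, 126)] [(335, 143), (336, 147), (337, 146), (338, 145), (339, 145), (340, 151), (341, 180), (342, 192), (343, 192), (344, 195), (345, 192), (346, 191), (347, 189), (348, 188), (349, 187), (350, 186), (351, 185), (352, 184), (353, 188), (354, 185), (355, 164), (356, 95), (357, 98), (358, 104), (359, 109), (360, 118), (361, 124)]
```

Run:
```python
from w import *
m=pickle.load(open('pics/w4.pkl','rb'));im=cv2.cvtColor(np.load('pics/w4.npy'),cv2.COLOR_RGB2GRAY).astype(int)
for c in (225,325): print(c,[(i,int(v)) for i,v in enumerate(im[168:192,c],168)])
def line(n,uv,z):
    P=onz(m,uv,z)[:,:2];vx,vy,x,y=cv2.fitLine(P.astype(np.float32),2,0,.01,.01).ravel();a=np.degrees(np.arctan2(vy,vx))%180
    print(n,np.round(a,2),P.round(4).tolist());return np.array([x,y]),np.array([vx,vy])
def X(a,b):
    k=np.linalg.solve(np.c_[a[1],-b[1]],b[0]-a[0]);return (a[0]+k[0]*a[1]).round(4)
L=line('long top',[(347,90),(344.8,120),(343.2,150),(342.2,165)],.05)
LB=line('long bot',[(337.5,90),(336.7,120),(334.6,150)],.012)
LO=line('long out',[(365.5,90),(363.6,120),(361.1,150),(360.1,165)],.05)
S=line('short top',[(200,63.8),(230,63.4),(250,63.1),(290,63.4),(325,63.9)],.05)
SB=line('short bot',[(200,69.7),(230,69.6),(250,69.7),(290,69.8),(325,70.3)],.012)
print('corner',X(L,S),X(LB,SB))
line('blk left',[(210.3,195),(211.2,215),(212,230)],.155);line('blk right',[(343.2,195),(341.7,215),(340.7,230)],.155)
```

```text
225 [(168, 191), (169, 192), (170, 161), (171, 102), (172, 127), (173, 145), (174, 141), (175, 143), (176, 185), (177, 182), (178, 136), (179, 101), (180, 99), (181, 102), (182, 101), (183, 101), (184, 101), (185, 123), (186, 138), (187, 144), (188, 140), (189, 144), (190, 142), (191, 140)]
325 [(168, 118), (169, 122), (170, 117), (171, 109), (172, 118), (173, 135), (174, 145), (175, 145), (176, 145), (177, 143), (178, 124), (179, 104), (180, 108), (181, 105), (182, 106), (183, 103), (184, 103), (185, 110), (186, 132), (187, 141), (188, 140), (189, 144), (190, 140), (191, 142)]
long top 96.46 [[0.5446, 0.2438], [0.5467, 0.2229], [0.5494, 0.2013], [0.5506, 0.1901]]
long bot 96.89 [[0.5441, 0.2459], [0.5475, 0.222], [0.55, 0.197]]
long out 96.6 [[0.5578, 0.2457], [0.5604, 0.2248], [0.5627, 0.203], [0.5641, 0.1919]]
short top 7.02 [[0.439, 0.2483], [0.46, 0.251], [0.4739, 0.2529], [0.5018, 0.2562], [0.5262, 0.2591]]
short bot 6.84 [[0.4306, 0.2476], [0.4549, 0.2505], [0.4711, 0.2524], [0.5032, 0.2563], [0.5314, 0.2597]]
corner [0.5426 0.2612] [0.5424 0.261 ]
blk left 96.68 [[0.4715, 0.1828], [0.4725, 0.1733], [0.4734, 0.1661]]
blk right 96.53 [[0.5311, 0.1903], [0.5321, 0.1809], [0.533, 0.1737]]
```

Run:
```python
from w import *
m=pickle.load(open('pics/w4.pkl','rb'))
a=np.radians(6.7);n=np.array([np.cos(a),np.sin(a)]);t=np.array([-n[1],n[0]])
f=onz(m,[(225,185),(325,185.7)],.155)[:,:2];print(f.round(4),f@t)
sf=np.array([.5018,.2562]);gt=sf@t-(f@t).mean();lf=np.array([.5467,.2229]);rb=np.array([.5321,.1809]);gn=(lf-rb)@n
print('gaps short',gt,'long',gn)
for en,et in((gn-.005,gt-.005),(.005,0),(0,.005),(.001,0),(0,.001)): print((en*n+et*t)/.025)
```

```text
[[0.4777 0.1882]
 [0.5222 0.1935]] [0.13117397 0.13128182]
gaps short 0.06467704915295064 long 0.019400462441433834
[0.29358205 2.43798425]
[0.19863413 0.02333415]
[-0.02333415  0.19863413]
[0.03972683 0.00466683]
[-0.00466683  0.03972683]
```

Call:
move_arm --targets '[{"dx": 0.058, "dy": 0.488, "dz": 0, "rx": 0, "ry": 0, "rz": 0}, {"dx": 0.058, "dy": 0.488, "dz": 0, "rx": 0, "ry": 0, "rz": 0}, {"dx": 0.058, "dy": 0.488, "dz": 0, "rx": 0, "ry": 0, "rz": 0}, {"dx": 0.058, "dy": 0.488, "dz": 0, "rx": 0, "ry": 0, "rz": 0}, {"dx": 0.058, "dy": 0.488, "dz": 0, "rx": 0, "ry": 0, "rz": 0}, {"dx": 0, "dy": 0, "dz": -0.5, "rx": 0, "ry": 0, "rz": 0}, {"dx": 0, "dy": 0, "dz": -0.5, "rx": 0, "ry": 0, "rz": 0}, {"dx": 0, "dy": 0, "dz": -0.5, "rx": 0, "ry": 0, "rz": 0}, {"dx": 0, "dy": 0, "dz": -0.5, "rx": 0, "ry": 0, "rz": 0}, {"dx": 0, "dy": 0, "dz": -0.4, "rx": 0, "ry": 0, "rz": 0}]'

```text
t: 11.6
tcp_pos: [0.514, 0.2106, 0.0992]
tool_rot: [0.663, 0.749, -0.0, -0.0]
force: [1.0, 0.6, -3.1]
finger_gap: 0.197
gripper_force: 90.0
```

```bash
python3 -c "
from w import *
m,im=look('w5')"
```

```text
t 11.6 tcp [0.514  0.2106 0.0992] yaw 6.95 z [-1.e-03 -2.e-04 -1.e+00] F [ 1.   0.6 -3.1] M [-0.04  0.03  0.01] gap 0.197 grip 90.0 q6 0.07
```

View pics/w5.png

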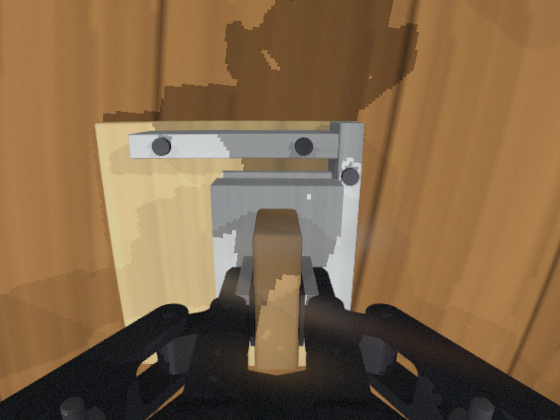

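The block now hovers inside the corner. The short fence's inner top edge is at row ~157, the block's front edge at row ~185, and the long fence is at columns ~343 to 360. I check the angle and gaps once more before setting down.

```bash
cat > e.py <<'E'
from w import *
def sub(g,lo,s):  # subpixel edge of sign s in profile
    d=s*np.gradient(g);i=int(np.argmax(d));i=min(max(i,1),len(d)-2);a,b,c=d[i-1:i+2];k=a-2*b+c
    return lo+i+(0.5*(a-c)/k if abs(k)>1e-6 else 0)
def edge(im,m,fixed,lo,hi,s,z,rows=True):
    uv=[(c,sub(im[lo:hi,c],lo,s)) if rows else (sub(im[c,lo:hi],lo,s),c) for c in fixed]
    P=onz(m,uv,z)[:,:2].astype(np.float32);v=cv2.fitLine(P,cv2.DIST_HUBER,0,.001,.001).ravel()
    return np.degrees(np.arctan2(v[1],v[0]))%180,v[2:],P,np.array(uv)
E
python3 - <<'E'
from e import *
m=pickle.load(open('pics/w5.pkl','rb'));im=cv2.GaussianBlur(cv2.cvtColor(np.load('pics/w5.npy'),cv2.COLOR_RGB2GRAY).astype(np.float32),(3,3),0)
a=np.radians(6.7);n=np.array([np.cos(a),np.sin(a)]);t=np.array([-n[1],n[0]])
for nm,arg in {'short':(range(170,330,5),151,163,-1,.05),'front':(range(222,335,4),181,190,1,.0946),
 'left':(range(192,232,3),204,219,-1,.0946,False),'long':(range(190,240,3),334,348,1,.05,False),'longout':(range(190,290,4),346,364,-1,.05,False)}.items():
    A,p,P,uv=edge(im,m,*arg);print(nm,A.round(2),'n',(p@n).round(4),'t',(p@t).round(4),uv[[0,len(uv)//2,-1]].round(1).tolist())
E
```

```text
short 6.8 n 0.5203 t 0.1964 [[170.0, 157.0], [250.0, 156.9], [325.0, 157.3]]
front 6.63 n 0.5281 t 0.1897 [[222.0, 185.1], [278.0, 185.2], [334.0, 185.6]]
left 96.6 n 0.504 t 0.1779 [[209.9, 192.0], [211.0, 213.0], [211.9, 231.0]]
long 96.68 n 0.5731 t 0.1613 [[343.2, 190.0], [341.8, 214.0], [336.3, 238.0]]
longout 96.98 n 0.5827 t 0.143 [[359.2, 190.0], [355.7, 238.0], [352.1, 286.0]]
```

Call:
move_arm --targets '[{"dx": 0, "dy": 0, "dz": -0.3, "rx": 0, "ry": 0, "rz": 0}, {"dx": 0, "dy": 0, "dz": -0.3, "rx": 0, "ry": 0, "rz": 0}, {"dx": 0, "dy": 0, "dz": -0.3, "rx": 0, "ry": 0, "rz": 0}, {"dx": 0, "dy": 0, "dz": -0.3, "rx": 0, "ry": 0, "rz": 0}, {"dx": 0, "dy": 0, "dz": -0.2, "rx": 0, "ry": 0, "rz": 0}, {"dx": 0, "dy": 0, "dz": -0.1, "rx": 0, "ry": 0, "rz": 0}, {"dx": 0, "dy": 0, "dz": -0.05, "rx": 0, "ry": 0, "rz": 0}, {"dx": 0, "dy": 0, "dz": -0.05, "rx": 0, "ry": 0, "rz": 0}, {"dx": 0, "dy": 0, "dz": -0.04, "rx": 0, "ry": 0, "rz": 0}, {"dx": 0, "dy": 0, "dz": 0, "rx": 0, "ry": 0, "rz": 0}]'

```text
t: 12.9
tcp_pos: [0.5143, 0.2109, 0.0594]
tool_rot: [0.663, 0.749, 0.0, 0.0]
force: [-0.7, 1.1, -4.1]
finger_gap: 0.199
gripper_force: 89.8
```

```bash
python3 -c "
from w import *
st()"
```

```text
t 12.9 tcp [0.5143 0.2109 0.0594] yaw 6.98 z [ 1.e-04  0.e+00 -1.e+00] F [-0.7  1.1 -4.1] M [ 0.03 -0.04 -0.02] gap 0.199 grip 89.8 q6 0.07
```

Call:
move_arm --targets '[{"dx": 0, "dy": 0, "dz": -0.02, "rx": 0, "ry": 0, "rz": 0}, {"dx": 0, "dy": 0, "dz": -0.02, "rx": 0, "ry": 0, "rz": 0}, {"dx": 0, "dy": 0, "dz": -0.02, "rx": 0, "ry": 0, "rz": 0}, {"dx": 0, "dy": 0, "dz": -0.02, "rx": 0, "ry": 0, "rz": 0}, {"dx": 0, "dy": 0, "dz": -0.02, "rx": 0, "ry": 0, "rz": 0}, {"dx": 0, "dy": 0, "dz": -0.02, "rx": 0, "ry": 0, "rz": 0}, {"dx": 0, "dy": 0, "dz": 0, "rx": 0, "ry": 0, "rz": 0}, {"dx": 0, "dy": 0, "dz": 0, "rx": 0, "ry": 0, "rz": 0}, {"dx": 0, "dy": 0, "dz": 0, "rx": 0, "ry": 0, "rz": 0}, {"dx": 0, "dy": 0, "dz": 0, "rx": 0, "ry": 0, "rz": 0}]'

```text
t: 14.15
tcp_pos: [0.5142, 0.2109, 0.0566]
tool_rot: [0.663, 0.749, 0.0, 0.0]
force: [-1.0, -1.0, 3.2]
finger_gap: 0.199
gripper_force: 90.9
```

Call:
move_arm --targets '[{"dx": 0.016, "dy": 0.032, "dz": 0, "rx": 0, "ry": 0, "rz": 0}, {"dx": 0.016, "dy": 0.032, "dz": 0, "rx": 0, "ry": 0, "rz": 0}, {"dx": 0.016, "dy": 0.032, "dz": 0, "rx": 0, "ry": 0, "rz": 0}, {"dx": 0.016, "dy": 0.032, "dz": 0, "rx": 0, "ry": 0, "rz": 0}, {"dx": 0.016, "dy": 0.032, "dz": 0, "rx": 0, "ry": 0, "rz": 0}, {"dx": 0.016, "dy": 0.032, "dz": 0, "rx": 0, "ry": 0, "rz": 0}, {"dx": 0.016, "dy": 0.032, "dz": 0, "rx": 0, "ry": 0, "rz": 0}, {"dx": 0.016, "dy": 0.032, "dz": 0, "rx": 0, "ry": 0, "rz": 0}, {"dx": 0, "dy": 0, "dz": 0, "rx": 0, "ry": 0, "rz": 0}, {"dx": 0, "dy": 0, "dz": 0, "rx": 0, "ry": 0, "rz": 0}]'

```text
t: 15.4
tcp_pos: [0.5173, 0.2165, 0.0566]
tool_rot: [0.663, 0.749, -0.001, 0.0]
force: [-2.0, -4.4, 5.1]
finger_gap: 0.198
gripper_force: 91.2
```

```bash
python3 -c "
from w import *
st()"
```

```text
t 15.4 tcp [0.5173 0.2165 0.0566] yaw 7.0 z [-6.0e-04 -1.2e-03 -1.0e+00] F [-2.  -4.4  5.1] M [-0.57  0.24 -0.03] gap 0.198 grip 91.2 q6 0.08
```

Call:
move_arm --targets '[{"dx": -0.001, "dy": 0.012, "dz": 0, "rx": 0, "ry": 0, "rz": 0}, {"dx": -0.001, "dy": 0.012, "dz": 0, "rx": 0, "ry": 0, "rz": 0}, {"dx": -0.001, "dy": 0.012, "dz": 0, "rx": 0, "ry": 0, "rz": 0}, {"dx": -0.001, "dy": 0.012, "dz": 0, "rx": 0, "ry": 0, "rz": 0}, {"dx": -0.001, "dy": 0.012, "dz": 0, "rx": 0, "ry": 0, "rz": 0}, {"dx": -0.001, "dy": 0.012, "dz": 0, "rx": 0, "ry": 0, "rz": 0}, {"dx": -0.001, "dy": 0.012, "dz": 0, "rx": 0, "ry": 0, "rz": 0}, {"dx": -0.001, "dy": 0.012, "dz": 0, "rx": 0, "ry": 0, "rz": 0}, {"dx": 0, "dy": 0, "dz": 0, "rx": 0, "ry": 0, "rz": 0}, {"dx": 0, "dy": 0, "dz": 0, "rx": 0, "ry": 0, "rz": 0}]'

```text
t: 16.65
tcp_pos: [0.5175, 0.2174, 0.0567]
tool_rot: [0.662, 0.75, -0.001, 0.001]
force: [-2.6, -10.5, 6.3]
finger_gap: 0.196
gripper_force: 91.3
```

```bash
python3 -c "
from w import *
st()"
```

```text
t 16.65 tcp [0.5175 0.2174 0.0567] yaw 7.1 z [-1.0e-04 -3.7e-03 -1.0e+00] F [ -2.6 -10.5   6.3] M [-1.67  0.12  0.12] gap 0.196 grip 91.3 q6 0.08
```

Call:
move_arm --targets '[{"dx": 0.015, "dy": 0.002, "dz": 0, "rx": 0, "ry": 0, "rz": 0}, {"dx": 0.015, "dy": 0.002, "dz": 0, "rx": 0, "ry": 0, "rz": 0}, {"dx": 0.015, "dy": 0.002, "dz": 0, "rx": 0, "ry": 0, "rz": 0}, {"dx": 0.015, "dy": 0.002, "dz": 0, "rx": 0, "ry": 0, "rz": 0}, {"dx": 0.015, "dy": 0.002, "dz": 0, "rx": 0, "ry": 0, "rz": 0}, {"dx": 0.015, "dy": 0.002, "dz": 0, "rx": 0, "ry": 0, "rz": 0}, {"dx": 0.015, "dy": 0.002, "dz": 0, "rx": 0, "ry": 0, "rz": 0}, {"dx": 0.015, "dy": 0.002, "dz": 0, "rx": 0, "ry": 0, "rz": 0}, {"dx": 0, "dy": 0, "dz": 0, "rx": 0, "ry": 0, "rz": 0}, {"dx": 0, "dy": 0, "dz": 0, "rx": 0, "ry": 0, "rz": 0}]'

```text
t: 17.9
tcp_pos: [0.5178, 0.2174, 0.0568]
tool_rot: [0.662, 0.75, -0.004, -0.001]
force: [-5.7, -11.6, 11.9]
finger_gap: 0.194
gripper_force: 91.9
```

```bash
python3 -c "
from w import *
st()"
```

```text
t 17.9 tcp [0.5178 0.2174 0.0568] yaw 7.11 z [-0.0057 -0.0048 -1.    ] F [ -5.7 -11.6  11.9] M [-1.7   0.76  0.11] gap 0.194 grip 91.9 q6 0.08
```

Call:
move_arm --targets '[{"dx": 0, "dy": 0, "dz": 0.01, "rx": 0, "ry": 0, "rz": 0}, {"dx": 0, "dy": 0, "dz": 0.01, "rx": 0, "ry": 0, "rz": 0}, {"dx": 0, "dy": 0, "dz": 0.01, "rx": 0, "ry": 0, "rz": 0}, {"dx": 0, "dy": 0, "dz": 0, "rx": 0, "ry": 0, "rz": 0}, {"dx": 0, "dy": 0, "dz": 0, "rx": 0, "ry": 0, "rz": 0}, {"dx": 0, "dy": 0, "dz": 0, "rx": 0, "ry": 0, "rz": 0}, {"dx": 0, "dy": 0, "dz": 0, "rx": 0, "ry": 0, "rz": 0}, {"dx": 0, "dy": 0, "dz": 0, "rx": 0, "ry": 0, "rz": 0}, {"dx": 0, "dy": 0, "dz": 0, "rx": 0, "ry": 0, "rz": 0}, {"dx": 0, "dy": 0, "dz": 0, "rx": 0, "ry": 0, "rz": 0}]'

```text
t: 19.15
tcp_pos: [0.5178, 0.2174, 0.0568]
tool_rot: [0.662, 0.75, -0.004, -0.001]
force: [-4.4, -11.3, 6.0]
finger_gap: 0.201
gripper_force: 91.3
```

```bash
python3 -c "
from e import *
m,im=look('w6');im=cv2.GaussianBlur(cv2.cvtColor(im,cv2.COLOR_RGB2GRAY),(3,3),0)
o=cv2.resize(np.load('pics/w6.npy')[130:300,190:380],(760,680//1),interpolation=2)[:600];cv2.imwrite('pics/c6.png',o[:,:,::-1])"
```

```text
t 19.15 tcp [0.5178 0.2174 0.0568] yaw 7.11 z [-0.0059 -0.0048 -1.    ] F [ -4.4 -11.3   6. ] M [-1.61  0.52  0.05] gap 0.201 grip 91.3 q6 0.08
```

View pics/c6.png

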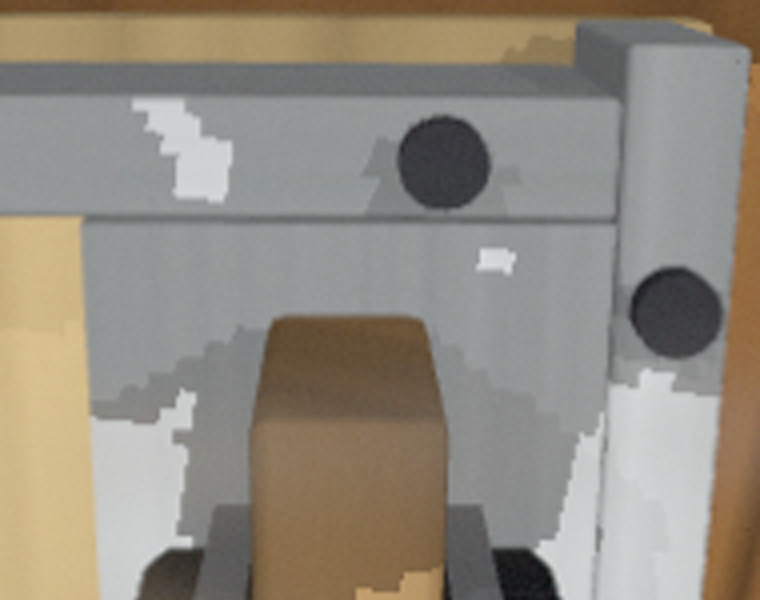

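The crop shows the block's end face against the short fence (seam at crop row ~218) and its right side at the long fence (seam at crop column ~612). The push on the long fence is still light and the tool tilts by 0.3°, so I push harder that way and counter-rotate to keep the block flat.

Call:
move_arm --targets '[{"dx": 0.025, "dy": 0.008, "dz": 0, "rx": 0.002, "ry": -0.003, "rz": 0}, {"dx": 0.025, "dy": 0.008, "dz": 0, "rx": 0.002, "ry": -0.003, "rz": 0}, {"dx": 0.025, "dy": 0.008, "dz": 0, "rx": 0.002, "ry": -0.003, "rz": 0}, {"dx": 0.025, "dy": 0.008, "dz": 0, "rx": 0.002, "ry": -0.003, "rz": 0}, {"dx": 0.025, "dy": 0.008, "dz": 0, "rx": 0.002, "ry": -0.003, "rz": 0}, {"dx": 0.025, "dy": 0.008, "dz": 0, "rx": 0.002, "ry": -0.003, "rz": 0}, {"dx": 0.025, "dy": 0.008, "dz": 0, "rx": 0.002, "ry": -0.003, "rz": 0}, {"dx": 0.025, "dy": 0.008, "dz": 0, "rx": 0.002, "ry": -0.003, "rz": 0}, {"dx": 0, "dy": 0, "dz": 0, "rx": 0, "ry": 0, "rz": 0}, {"dx": 0, "dy": 0, "dz": 0, "rx": 0, "ry": 0, "rz": 0}]'

```text
t: 20.45
tcp_pos: [0.518, 0.2175, 0.0567]
tool_rot: [0.662, 0.75, -0.001, -0.002]
force: [-10.7, -15.7, 13.4]
finger_gap: 0.2
gripper_force: 92.3
```

```bash
python3 -c "
from w import *
st()"
```

```text
t 20.45 tcp [0.518  0.2175 0.0567] yaw 7.16 z [-3.8e-03  3.0e-04 -1.0e+00] F [-10.7 -15.7  13.4] M [-2.49  1.93  0.09] gap 0.2 grip 92.3 q6 0.07
```

Call:
move_arm --targets '[{"dx": 0, "dy": 0, "dz": 0.015, "rx": 0, "ry": 0, "rz": 0}, {"dx": 0, "dy": 0, "dz": 0.015, "rx": 0, "ry": 0, "rz": 0}, {"dx": 0.025, "dy": 0.003, "dz": 0, "rx": 0, "ry": -0.004, "rz": 0}, {"dx": 0.025, "dy": 0.003, "dz": 0, "rx": 0, "ry": -0.004, "rz": 0}, {"dx": 0.025, "dy": 0.003, "dz": 0, "rx": 0, "ry": -0.004, "rz": 0}, {"dx": 0.025, "dy": 0.003, "dz": 0, "rx": 0, "ry": -0.004, "rz": 0}, {"dx": 0.025, "dy": 0.003, "dz": 0, "rx": 0, "ry": -0.004, "rz": 0}, {"dx": 0.025, "dy": 0.003, "dz": 0, "rx": 0, "ry": -0.004, "rz": 0}, {"dx": 0, "dy": 0, "dz": 0, "rx": 0, "ry": 0, "rz": 0}, {"dx": 0, "dy": 0, "dz": 0, "rx": 0, "ry": 0, "rz": 0}]'

```text
t: 21.7
tcp_pos: [0.5184, 0.2174, 0.0566]
tool_rot: [0.662, 0.75, 0.0, 0.001]
force: [-14.6, -15.7, 14.7]
finger_gap: 0.197
gripper_force: 92.3
```

```bash
python3 -c "
from w import *
st()"
```

```text
t 21.7 tcp [0.5184 0.2174 0.0566] yaw 7.16 z [ 1.4e-03 -8.0e-04 -1.0e+00] F [-14.6 -15.7  14.7] M [-2.39  2.6   0.08] gap 0.197 grip 92.3 q6 0.08
```

Call:
move_arm --targets '[{"dx": 0, "dy": 0, "dz": 0.01, "rx": 0, "ry": 0, "rz": 0}, {"dx": 0, "dy": 0, "dz": 0.01, "rx": 0, "ry": 0, "rz": 0}, {"dx": 0, "dy": 0, "dz": 0.01, "rx": 0, "ry": 0, "rz": 0}, {"dx": 0, "dy": 0, "dz": 0.01, "rx": 0, "ry": 0, "rz": 0}, {"dx": 0, "dy": 0, "dz": 0.01, "rx": 0, "ry": 0, "rz": 0}, {"dx": 0, "dy": 0, "dz": 0, "rx": 0, "ry": 0, "rz": 0}, {"dx": 0, "dy": 0, "dz": 0, "rx": 0, "ry": 0, "rz": 0}, {"dx": 0, "dy": 0, "dz": 0, "rx": 0, "ry": 0, "rz": 0}, {"dx": 0, "dy": 0, "dz": 0, "rx": 0, "ry": 0, "rz": 0}, {"dx": 0, "dy": 0, "dz": 0, "rx": 0, "ry": 0, "rz": 0}]'

```text
t: 22.95
tcp_pos: [0.5184, 0.2174, 0.0567]
tool_rot: [0.662, 0.75, 0.0, 0.001]
force: [-12.7, -14.3, 6.1]
finger_gap: 0.197
gripper_force: 91.3
```

Run:
```python
from e import *
m,c=look('w7');im=cv2.GaussianBlur(cv2.cvtColor(c,cv2.COLOR_RGB2GRAY).astype(np.float32),(3,3),0)
o=cv2.resize(c[170:300,200:390],(760,520),interpolation=2);cv2.imwrite('pics/c7.png',o[:,:,::-1])
a=np.radians(6.75);n=np.array([np.cos(a),np.sin(a)])
for nm,arg in {'left':(range(192,240,3),200,222,-1,.052,False),'longout':(range(215,290,4),346,372,-1,.05,False)}.items():
    A,p,P,uv=edge(im,m,*arg);print(nm,A.round(2),'n',(p@n).round(4),np.ptp(P@n).round(4),uv[[0,len(uv)//2,-1]].round(1).tolist())
```

```text
t 22.95 tcp [0.5184 0.2174 0.0567] yaw 7.15 z [ 1.1e-03 -8.0e-04 -1.0e+00] F [-12.7 -14.3   6.1] M [-2.31  2.25  0.03] gap 0.197 grip 91.3 q6 0.08
left 96.86 n 0.5091 0.0065 [[209.5, 192.0], [210.8, 216.0], [202.2, 237.0]]
longout 100.18 n 0.5822 0.0098 [[349.0, 215.0], [366.0, 251.0], [362.8, 287.0]]
```

View pics/c7.png

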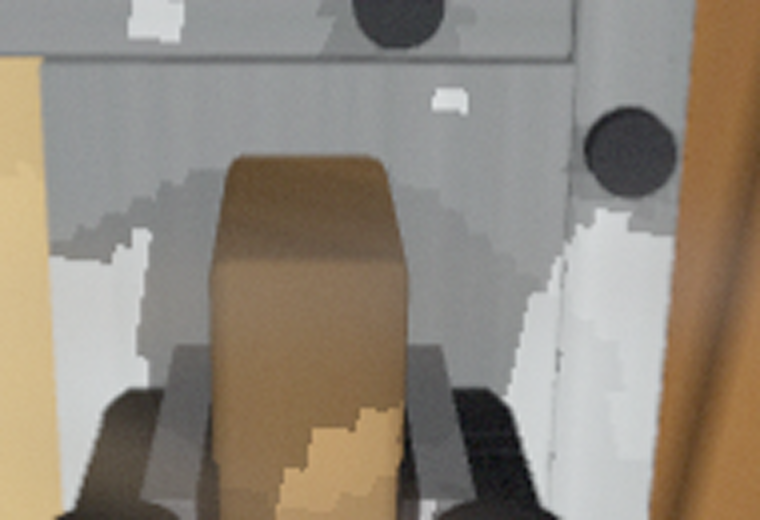

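Call:
move_arm --targets '[{"dx": 0.025, "dy": 0.016, "dz": 0.003, "rx": 0.002, "ry": -0.003, "rz": 0}, {"dx": 0.025, "dy": 0.016, "dz": 0.003, "rx": 0.002, "ry": -0.003, "rz": 0}, {"dx": 0.025, "dy": 0.016, "dz": 0.003, "rx": 0.002, "ry": -0.003, "rz": 0}, {"dx": 0.025, "dy": 0.016, "dz": 0.003, "rx": 0.002, "ry": -0.003, "rz": 0}, {"dx": 0.025, "dy": 0.016, "dz": 0.003, "rx": 0.002, "ry": -0.003, "rz": 0}, {"dx": 0.025, "dy": 0.016, "dz": 0.003, "rx": 0.002, "ry": -0.003, "rz": 0}, {"dx": 0, "dy": 0, "dz": 0, "rx": 0, "ry": 0, "rz": 0}, {"dx": 0, "dy": 0, "dz": 0, "rx": 0, "ry": 0, "rz": 0}, {"dx": 0, "dy": 0, "dz": 0, "rx": 0, "ry": 0, "rz": 0}, {"dx": 0, "dy": 0, "dz": 0, "rx": 0, "ry": 0, "rz": 0}]'

```text
t: 24.25
tcp_pos: [0.5184, 0.2175, 0.0567]
tool_rot: [0.661, 0.75, 0.001, 0.0]
force: [-17.4, -22.3, 10.6]
finger_gap: 0.195
gripper_force: 91.8
```

```bash
python3 -c "
from w import *
st()"
```

```text
t 24.25 tcp [0.5184 0.2175 0.0567] yaw 7.22 z [ 0.002   0.0012 -1.    ] F [-17.4 -22.3  10.6] M [-3.58  3.07 -0.08] gap 0.195 grip 91.8 q6 0.07
```

Call:
move_arm --targets '[{"dx": 0, "dy": 0, "dz": 0.01, "rx": -0.001, "ry": 0.002, "rz": 0}, {"dx": 0, "dy": 0, "dz": 0.01, "rx": -0.001, "ry": 0.002, "rz": 0}, {"dx": 0, "dy": 0, "dz": 0, "rx": 0, "ry": 0, "rz": 0}, {"dx": 0, "dy": 0, "dz": 0, "rx": 0, "ry": 0, "rz": 0}, {"dx": 0, "dy": 0, "dz": 0, "rx": 0, "ry": 0, "rz": 0}, {"dx": 0, "dy": 0, "dz": 0, "rx": 0, "ry": 0, "rz": 0}, {"dx": 0, "dy": 0, "dz": 0, "rx": 0, "ry": 0, "rz": 0}, {"dx": 0, "dy": 0, "dz": 0, "rx": 0, "ry": 0, "rz": 0}, {"dx": 0, "dy": 0, "dz": 0, "rx": 0, "ry": 0, "rz": 0}, {"dx": 0, "dy": 0, "dz": 0, "rx": 0, "ry": 0, "rz": 0}]'

```text
t: 25.5
tcp_pos: [0.5184, 0.2175, 0.0567]
tool_rot: [0.661, 0.75, 0.0, -0.0]
force: [-17.0, -20.6, 7.2]
finger_gap: 0.196
gripper_force: 91.6
```

```bash
python3 -c "
from w import *
m,c=look('w8')
cv2.imwrite('pics/c8.png',cv2.resize(c[170:300,200:390],(760,520),interpolation=2)[:,:,::-1])"
```

```text
t 25.5 tcp [0.5184 0.2175 0.0567] yaw 7.22 z [-1.e-04  2.e-04 -1.e+00] F [-17.  -20.6   7.2] M [-3.53  2.8  -0.02] gap 0.196 grip 91.6 q6 0.07
```

View pics/c8.png

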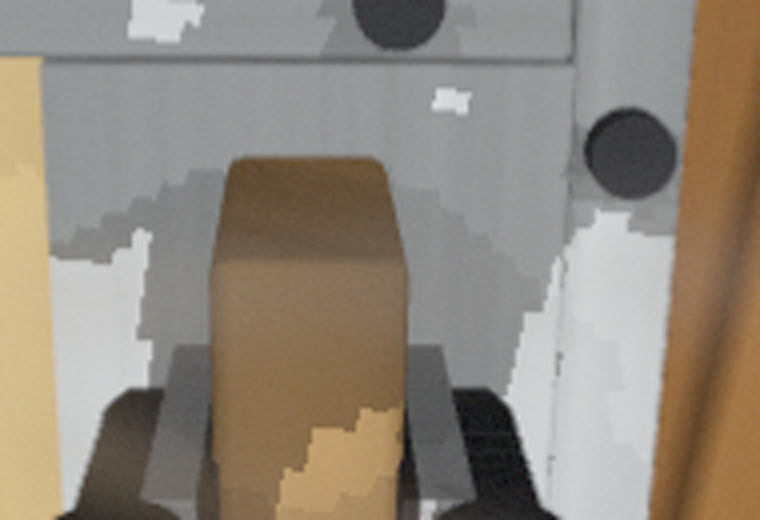

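The block is flush on both fences: the short-fence seam is an even line at crop row ~60, and the long-fence seam is closed along columns ~555–572. The tool is upright, with about 19 N toward each fence at the wrist. I hand it in.

```bash
python3 -c "
from station import order
print(order.sign_off())"
```

```text
the job is handed in; nothing more can be done
None
```

The gauge block is out of its socket, standing flat and flush in the jig corner, and the arm is still holding it against both fences with about 19 N each way at the wrist (friction takes part of that); the job is handed in, at about 25.5 s of the 61 s allowed.

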